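# Tray up the sowing tools and hold the steriliser's sprung hatch at its balance

### The arm

A 7-joint arm with a two-finger parallel gripper is mounted at the origin on the work surface; the furniture and walls round the work are solid. World frame = base frame: x ahead of the robot, y to its left, z up, the work surface at z = 0. Lengths are in m, angles in rad, forces in N, time in s.
With the tool pointing down it reaches from about 0.425 to 0.875 m from the base axis. Payload 4.7 kg.
Tool frame: the origin (TCP) lies at the very end of the fingers, on their centre line; the grasp point (between the pads) lies behind it (ctrl.tcp_to_grasp is the z of the grasp point in the tool frame, in m); z points along the fingers, y is the line along which they close (so a half turn about z gives the same grasp; the last joint's range is limited). The gripper opens to 87 mm and grips with 3 to 60 N. Pads are 19 mm wide; open, the fingers measure 117 mm over their backs; the gripper's body (75 mm by 190 mm) begins 51 mm behind the grasp point.
Start: joints at [-1.176, 0.321, -0.07, 1.45, 0.023, 1.371, -0.057], TCP at [0.242, 0.603, 0.223] pointing down, gripper open.
Joint ranges: [-2.86, 2.86], [-0.3, 2.09], [-1.38, 1.24], [0.06, 2.45], [-1.56, 4.7], [0.09, 2.05], [-2.69, 2.69]. Speed limits (rad/s): [2.57, 2.57, 3.14, 3.14, 3.14, 3.14, 3.14].

### API

Orientations are given as a rotation vector (axis times angle).
In Python, from bench import ctrl gives the robot as it stands.
- The arm moves only by the tool step_arm, never from a script. Its argument "targets" is a list of rows, each a list of 7 numbers: the shift along the world's x, y, z in cm, then the turn, a rotation vector about the world's x, y, z in degrees, then the opening, from 0 (shut) to 1 (fully open). A call has exactly 5 rows; each row shifts and turns the commanded pose from where the row before left it; what a row does not reach is not made up. A row lasts 1/12 s, in which the tool goes at most 41.7 mm and 7.16 degrees, less where a joint would pass 70% of its speed; a pose out of reach is approached as far as the arm can. A call with a gripper value outside its range is refused whole. The fingers move at their own pace and stop on an object; "force" is the grip in N (left out, the last holds). Time passes only in rows, so rows that do not move let the fingers close, or fill a call up. It gives the time, the measured TCP pose, the force, the opening and the grip force at its end, in the units of the state.
- ctrl.get_state(): the state, without advancing time (a new reading comes with each control period).
- ctrl.get_image(name): name is "scene" or "top" or "wrist"; returns (picture, depth): 400x640x3 uint8, red, green, blue; 400x640 float32, m along the optical axis (not along the pixel's ray), 0 where there is no reading.
- ctrl.camera_params(name): a dict with "intrinsics" (3x3 intrinsics, pixels), "distortion" ([k1, k2, p1, p2, k3] as OpenCV has them; the pictures are not rectified), "rvec" (rotation vector, rad) and "tvec" (3), from world to camera coordinates, as OpenCV has them; the wrist camera has in their place "hand_eye" (4x4, takes a point from camera to tool coordinates, whose origin is the TCP and whose axes are the flange's). Camera axes: x right, y down, z forward; pixel columns grow to the right and rows downward; lengths in m; the calibration is good to about 2 mm. A picture is of the moment at which its call begins: read the wrist's pose just before it. camera_params takes no time and is no camera call.
- ctrl.close_job(): hands the job in; it is judged then, once.
The state is a dict: "time": time; "joint_positions": joint angles; "qd": joint speeds; "joint_torque": joint torques, N m; "position": TCP position; "tool_rot": TCP orientation; "ft_force": force on the tool from outside, world axes, zero at the start; "torque": the same for the moment, N m; "grip_width": opening from 0.0 (shut) to 1.0 (fully open); "grip_force": force on a finger pad.
Only numpy, scipy, OpenCV 4.12 (cv2) and the standard library are available. Lean on these libraries where they do the work, as an engineer would, in place of code of your own. Each camera call takes 0.05 s, during which the arm holds its last target. There are 200 camera calls.

### The job

Lay the wooden dibber and the white scoop flat in the steel tray beside the spoon that is already there: lengthways, side by side without touching, handles towards the tray's wire handle like the spoon's. Then take the steriliser's sprung hatch by its bar and raise it to about 65 degrees, past its balance point at 55 degrees, to feel that the springs take over (do not let it fly up to its stop at 85), and ease it back to about 10 degrees under the balance point, where it would sink shut by itself once let go. Finish there, still holding the hatch steady, so that I can put the tray in under it, and leave the seedlings, the tin and the tray where they stand.

Things in the scene. Friction and masses are not known exactly. Their poses are not given: they have to be found in the camera images.
- steriliser: white UV tool steriliser, a fixed box 170 (x) x 240 (y) x 114 mm high standing on the bench; origin under its centre on the bench top, its front faces its own -x (roughly the robot), z up. Its roof and front are one sprung hatch with amber windows. A white plinth 34 mm high remains below when the hatch is raised
- hatch_hinge (a point): middle of the hatch's hinge rod at the top of the steriliser's back, 109 mm above the bench; the hinge axis is the steriliser's own y; two torsion springs are wound on it
- hatch_bar (a point): middle of the round steel bar handle on the hatch, 12 mm thick, 98 mm long along the steriliser's y; it may turn between fingers closing along the steriliser's x. With the hatch shut it stands 138 mm in front of the hinge axis, 47 mm above it and 41 mm above the roof, whose front edge is 28 mm further forward. Moves with the hatch
- hatch (a joint): angle of the hatch (rad), 0 shut, growing as the front rises, stop at 1.48. The springs (about 0.35 N m per rad, wound) nearly carry its 1.4 kg: below 0.96 rad (55 degrees, the balance point) it sinks shut by itself, above it rises by itself to the stop. The pull at the bar is at most about 3 N either way
- tray: loose perforated steel tool tray, 190 (its x) x 155 (its y) mm, 0.7 kg, floor 2 mm thick, rim 8 mm high; origin under its centre, z up. An upright wire handle, 32 mm high and 70 mm wide, stands at its -x end. Tools lie along its x; the spoon lies near its +y side, about 50 mm from the middle line
- dibber: turned wooden dibber, 28 x 151 x 28 mm, lying flat; origin under its middle; thin tip at its +y end, thick bulb handle (about 18 to 28 mm across, y = -73 to -17 mm) at its -y end; grip the bulb 28 mm from the origin, across its x
- dibber_tip (a point): the dibber's tip, 70 mm along its +y from the origin
- scoop: white plastic sowing scoop shaped like a spoon, 41 x 128 x 12 mm, lying flat; origin under its middle; bowl 41 mm wide at its -y end (y = -64 to -23 mm), straight handle 10 mm wide and 9 to 12 mm above what it lies on, to y = +64 mm; grip the handle about the origin, across its x
- scoop_bowl (a point): middle of the scoop's bowl, 44 mm along its -y from the origin
- spoon: white plastic spoon, the same in shape and axes as the scoop, already lying in the tray with its bowl towards the tray's +x; not to be handled
- spoon_bowl (a point): middle of the spoon's bowl, 44 mm along its -y from the origin
- plug_seedling_0: seedling in a square plug of compost, 25 x 31 x 94 mm, standing loose in the shallow white liner tray right of the steriliser; bystander; origin under its middle
- plug_seedling_1: second seedling plug, 28 x 24 x 92 mm, standing loose in the same liner tray; bystander; origin under its middle
- seed_tin: round seed tin with a green lid, 59 mm across, 34 mm high, standing loose; bystander; origin under its middle
Mind the look-alikes: they are no part of the job. What is shaped like the dibber but blue is not meant.

How it is judged:
By the outcome, as a careful person would: the job done as asked, in the order asked, and still so for the second after the job is handed in, while the arm keeps its last pose, push and grip.
It also fails if it takes over 70 s, if anything falls off the work surface, if the arm or the gripper's body presses on something with over 40 N, if the wrist force passes 120 N, or if a joint passes its speed limit or range.

## Working session

There is one attempt and no reset: what is moved stays moved. The work goes in short steps, Python scripts to look and compute and a tool call to move; the robot and the scene stay as the last step left them, time stands still between calls to the robot, and variables do not carry over. Pictures are saved under pics/ and viewed, at most 10 in all, crops included, and the job is handed in when it is done.

Besides the shell and the picture viewer there is one more tool, called in YAML: its name, and indented under it one key for each argument. step_arm: Moves the arm, as the interface text tells. Its arguments: {"type":"object","properties":{"targets":{"type":"array"},"force":{"type":"number"}},"required":["targets"]}

```bash
mkdir -p pics; ls; cat > h.py <<'E'
import numpy as np, cv2
from scipy.spatial.transform import Rotation as R
from bench import ctrl
def cam(n,st=None):
    p=ctrl.camera_params(n); K=np.array(p["intrinsics"],float); D=np.array(p["distortion"],float)
    if n=="wrist":
        st=st or ctrl.get_state(); T=np.eye(4); T[:3,:3]=R.from_rotvec(st["tool_rot"]).as_matrix(); T[:3,3]=st["position"]
        M=T@np.array(p["hand_eye"])
    else:
        M=np.eye(4); r=R.from_rotvec(np.ravel(p["rvec"])).as_matrix(); M[:3,:3]=r.T; M[:3,3]=-r.T@np.ravel(p["tvec"])
    return K,D,M
def grab(n,f):
    c=cam(n); im,d=ctrl.get_image(n); cv2.imwrite(f"pics/{f}.png",im[:,:,::-1]); np.savez(f"{f}.npz",im=im,d=d,K=c[0],D=c[1],M=c[2]); return im,d,c
def load(f):
    z=np.load(f"{f}.npz"); return z["im"],z["d"],(z["K"],z["D"],z["M"])
def rays(uv,c):
    K,D,M=c; n=cv2.undistortPoints(np.array(uv,float).reshape(-1,1,2),K,D)[:,0]
    return np.c_[n,np.ones(len(n))]
def onplane(uv,c,z):
    v=rays(uv,c)@c[2][:3,:3].T; o=c[2][:3,3]; return o+v*((z-o[2])/v[:,2])[:,None]
def bydepth(uv,d,c):
    uv=np.array(uv,int).reshape(-1,2); return (rays(uv,c)*d[uv[:,1],uv[:,0]][:,None])@c[2][:3,:3].T+c[2][:3,3]
def proj(P,c):
    K,D,M=c; Mi=np.linalg.inv(M); return cv2.projectPoints(np.array(P,float).reshape(-1,1,3),cv2.Rodrigues(Mi[:3,:3])[0],Mi[:3,3],K,D)[0][:,0]
E
python3 - <<'E'
from h import *
for n in("scene","top","wrist"):
    im,d,c=grab(n,n+"0"); print(n,c[2].round(3).tolist())
print(ctrl.get_state(), ctrl.tcp_to_grasp)
E
```

```text
pics
scene [[0.437, -0.482, 0.759, -0.097], [-0.899, -0.226, 0.374, -0.496], [-0.009, -0.846, -0.532, 0.556], [0.0, 0.0, 0.0, 1.0]]
top [[-0.029, -0.985, 0.169, 0.329], [-1.0, 0.03, 0.002, -0.198], [-0.007, -0.169, -0.986, 1.292], [0.0, 0.0, 0.0, 1.0]]
wrist [[0.37, 0.899, 0.235, 0.177], [0.929, -0.357, -0.096, 0.629], [-0.003, 0.254, -0.967, 0.384], [0.0, 0.0, 0.0, 1.0]]
{'time': 0.15, 'joint_positions': array([-1.17594429,  0.32169449, -0.07009515,  1.45136356,  0.02258192,
        1.37079283, -0.05691617]), 'qd': array([ 0.00162325, -0.00158228,  0.0014775 , -0.00154392,  0.00023235,
       -0.00065004,  0.00075619]), 'joint_torque': array([-4.41956608e-04, -4.91798866e+01, -4.04860843e-01, -3.12877357e+01,
       -6.40423223e-02,  4.06337832e-02,  1.18539701e-04]), 'position': array([0.24143274, 0.60306374, 0.22170138]), 'tool_rot': array([-5.94415326e-01, -3.08462468e+00,  2.28612115e-03]), 'ft_force': array([-0.77450901,  0.11053863,  0.15873023]), 'torque': array([-0.04515868, -0.01167675, -0.04500623]), 'grip_force': 0.0, 'grip_width': 1.0008394547616757} -0.0187
```

View pics/top0.png

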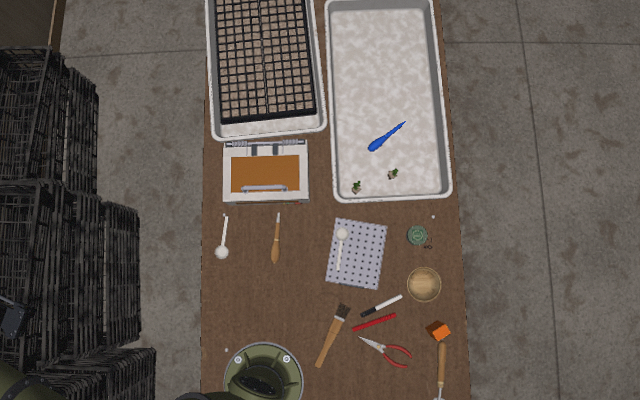

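View pics/scene0.png

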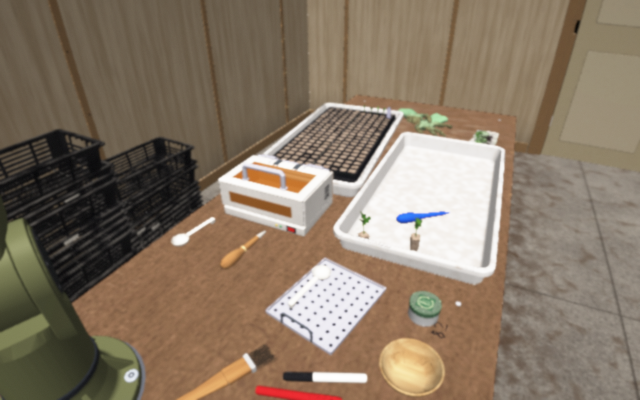

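Top view: scoop with its bowl at (221,253) and handle end at (226,216). Dibber bulb at (275,250), tip at (278,213). The tray is centred at about (357,254), spoon bowl at (341,234), wire handle on the near side. Steriliser bar at (264,188), seedlings at (356,187) and (393,173), tin at (418,236).

```bash
python3 - <<'E'
from h import *
im,d,c=load("top0")
print(c[0].round(1).tolist())
hsv=cv2.cvtColor(im,cv2.COLOR_RGB2HSV)
def comp(name,x0,x1,y0,y1,lo,hi,z):
    m=cv2.inRange(hsv,np.array(lo),np.array(hi)); mm=np.zeros_like(m); mm[y0:y1,x0:x1]=m[y0:y1,x0:x1]
    v,u=np.nonzero(mm); uv=np.c_[u,v]; P=onplane(uv,c,z)[:,:2]; ce=P.mean(0)
    w,V=np.linalg.eigh(np.cov((P-ce).T)); a=V[:,1]; s=(P-ce)@a; t=(P-ce)@V[:,0]
    print(name,len(u),"c",ce.round(3),"axis",a.round(3),"ends",(ce+a*s.min()).round(3),(ce+a*s.max()).round(3),"L",np.ptp(s).round(3),"W",np.ptp(t).round(3))
comp("scoop",208,240,208,265,(0,0,150),(180,60,255),.01)
comp("dibber wood",264,290,208,270,(5,90,130),(25,255,255),.012)
comp("tin",400,430,222,250,(40,40,30),(95,255,255),.034)
pts=[(337,218),(387,224),(378,290),(326,281)]
print("tray",onplane(pts,c,.008).round(3).tolist())
print("spoon",onplane([(342,234),(337,270)],c,.012).round(3).tolist())
print("bar ends",onplane([(243,188),(286,188)],c,.156).round(3).tolist(), bydepth([(250,188),(264,188),(280,188)],d,c).round(3).tolist())
print("roof/steril corners",onplane([(223,198),(308,198),(308,142),(223,142)],c,.112).round(3).tolist())
for n,u in dict(sc=(226,230),dib=(276,245),tray=(360,255),seed=(356,187),desk=(250,240)).items(): print(n,bydepth([u],d,c).round(3))
cv2.imwrite("pics/topc.png",cv2.resize(im[130:300,200:440,::-1],None,fx=3.3,fy=3.3,interpolation=cv2.INTER_CUBIC))
E
```

```text
[[431.6, 0.0, 325.1], [0.0, 431.6, 192.2], [0.0, 0.0, 1.0]]
scoop 223 c [0.408 0.114] axis [-0.993  0.115] ends [0.491 0.104] [0.36 0.12] L 0.131 W 0.036
dibber wood 178 c [ 0.395 -0.043] axis [-0.994  0.113] ends [ 0.46 -0.05] [ 0.345 -0.037] L 0.116 W 0.019
tin 143 c [ 0.411 -0.46 ] axis [-0.583  0.812] ends [ 0.428 -0.484] [ 0.394 -0.437] L 0.058 W 0.051
tray [[0.47, -0.229, 0.008], [0.447, -0.377, 0.008], [0.255, -0.341, 0.008], [0.286, -0.19, 0.008]]
spoon [[0.421, -0.242, 0.012], [0.317, -0.224, 0.012]]
bar ends [[0.542, 0.025, 0.156], [0.538, -0.091, 0.156]] [[0.541, 0.006, 0.157], [0.539, -0.033, 0.159], [0.538, -0.076, 0.16]]
roof/steril corners [[0.523, 0.089, 0.112], [0.516, -0.148, 0.112], [0.677, -0.151, 0.112], [0.685, 0.092, 0.112]]
sc [[ 0.445  0.108 -0.007]]
dib [[ 0.394 -0.047  0.024]]
tray [[ 0.358 -0.293  0.002]]
seed [[ 0.551 -0.285  0.068]]
desk [[ 0.412  0.034 -0.003]]
```

View pics/topc.png

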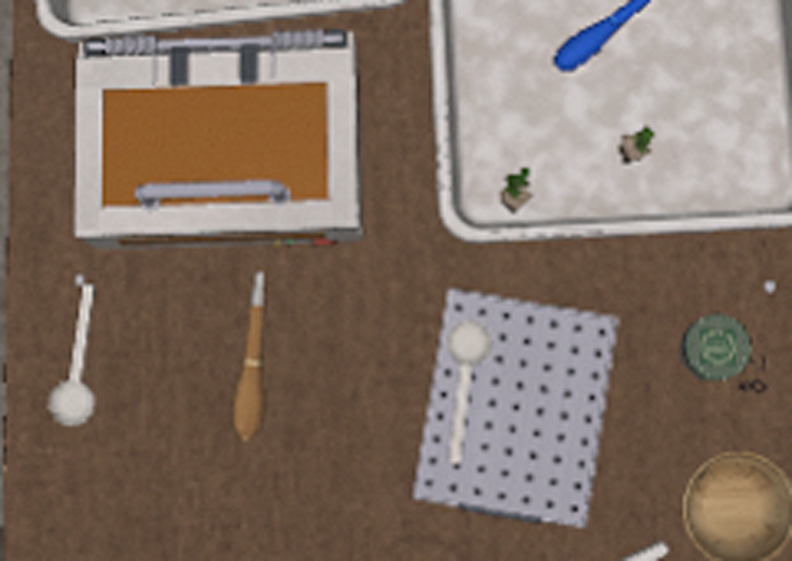

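The crop shows the tray yawed about −11°, with its wire handle at the near end (500,515). The scoop's handle points away from the robot and so does the dibber's tip. The dot at (80,280) beside the scoop's handle is something else. Next I'll go above the scoop for a close wrist view.

step_arm:
  targets:
    - [1.45,-3.3,0,0,0,1,1]
    - [1.45,-3.3,0,0,0,1,1]
    - [1.45,-3.3,0,0,0,1,1]
    - [1.45,-3.3,0,0,0,1,1]
    - [1.45,-3.3,0,0,0,1,1]

```text
time: 0.57
position: [0.3145, 0.4366, 0.2222]
tool_rot: [-0.458, -3.108, 0.001]
ft_force: [1.0, 0.4, 0.6]
grip_width: 1.001
grip_force: 0.0
```

step_arm:
  targets:
    - [1.45,-3.3,0,0,0,1,1]
    - [1.45,-3.3,0,0,0,1,1]
    - [1.45,-3.3,0,0,0,1,1]
    - [1.45,-3.3,0,0,0,1,1]
    - [1.45,-3.3,0,0,0,1,1]

```text
time: 0.98
position: [0.3869, 0.2716, 0.2225]
tool_rot: [-0.322, -3.125, -0.0]
ft_force: [0.7, 0.4, 0.2]
grip_width: 1.002
grip_force: 0.0
```

step_arm:
  targets:
    - [1.45,-3.3,0,0,0,1,1]
    - [1.45,-3.3,0,0,0,1,1]
    - [1.45,-3.3,0,0,0,1,1]
    - [1.45,-3.3,0,0,0,1,1]
    - [1.45,-3.3,0,0,0,1,1]

```text
time: 1.4
position: [0.4593, 0.1066, 0.2226]
tool_rot: [0.185, 3.136, 0.001]
ft_force: [0.4, -0.0, -0.1]
grip_width: 0.998
grip_force: 0.0
```

```bash
python3 - <<'E'
from h import *
im,d,c=grab("wrist","w1"); s=ctrl.get_state(); print(s["time"],s["position"].round(4),s["joint_positions"].round(2),R.from_rotvec(s["tool_rot"]).as_matrix().round(3).tolist(),c[2][:3,3].round(3))
E
```

```text
1.45 [0.4623 0.0983 0.2228] [-0.66 -0.08  0.37  1.89  0.03  1.33  1.15] [[-0.992, 0.127, 0.002], [0.127, 0.992, -0.004], [-0.003, -0.004, -1.0]] [0.391 0.115 0.385]
```

View pics/w1.png

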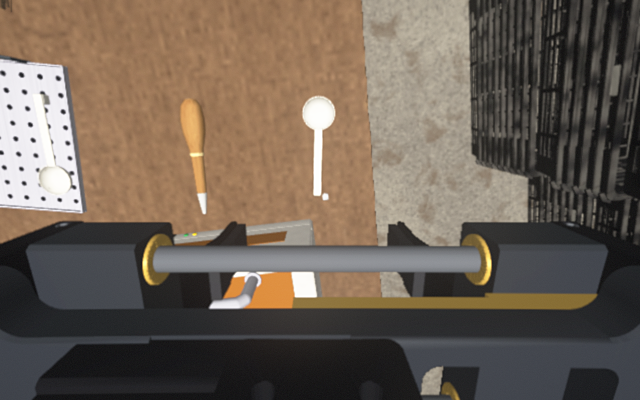

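The wrist view shows the scoop bowl at (319,113), its handle to (318,194) and a pebble at (325,197). The dibber bulb end is at (191,98), its tip at (204,213), and the tray with the spoon is at the left edge.

```bash
cat >> h.py <<'E'
def comp(name,f,x0,x1,y0,y1,lo,hi,z):
    im,d,c=load(f); hsv=cv2.cvtColor(im,cv2.COLOR_RGB2HSV)
    m=cv2.inRange(hsv,np.array(lo),np.array(hi)); mm=np.zeros_like(m); mm[y0:y1,x0:x1]=m[y0:y1,x0:x1]
    n,l,st,_=cv2.connectedComponentsWithStats(mm); k=1+np.argmax(st[1:,4]); v,u=np.nonzero(l==k)
    P=onplane(np.c_[u,v],c,z)[:,:2]; ce=P.mean(0)
    w,V=np.linalg.eigh(np.cov((P-ce).T)); a=V[:,1]; a=a*np.sign(a[0]); s=(P-ce)@a; t=(P-ce)@np.array([-a[1],a[0]])
    tm=(t.max()+t.min())/2
    print(name,len(u),"ang",np.degrees(np.arctan2(a[1],a[0])).round(2),"ends",(ce+a*s.min()).round(4),(ce+a*s.max()).round(4),"L",np.ptp(s).round(4),"W",np.ptp(t).round(4))
    for q in np.arange(s.min(),s.max(),.016):
        k=(s>=q)&(s<q+.016); print("   ",(ce+a*(q+.008)).round(3),"w",np.ptp(t[k]).round(4),"tmid",((t[k].max()+t[k].min())/2).round(4))
E
python3 - <<'E'
from h import *
comp("scoop","w1",290,345,85,205,(0,0,165),(180,70,255),.010)
comp("dibber","w1",170,215,85,220,(3,60,120),(30,255,255),.012)
im,d,c=load("w1"); print(onplane([(191,98),(204,213)],c,.012).round(4).tolist(), onplane([(318,195),(325,197)],c,.01).round(4).tolist())
print(bydepth([(191,120),(319,150),(260,150),(40,150)],d,c).round(3).tolist())
E
```

```text
scoop 1502 ang -7.73 ends [0.3587 0.1214] [0.4865 0.1041] L 0.1289 W 0.0423
    [0.367 0.12 ] w 0.0395 tmid 0.0002
    [0.382 0.118] w 0.0423 tmid 0.0003
    [0.398 0.116] w 0.0336 tmid -0.0001
    [0.414 0.114] w 0.0108 tmid 0.0004
    [0.43  0.112] w 0.0117 tmid -0.0001
    [0.446 0.11 ] w 0.011 tmid -0.0003
    [0.462 0.107] w 0.0111 tmid -0.0
    [0.478 0.105] w 0.0112 tmid 0.0002
    [0.493 0.103] w 0.0083 tmid 0.0004
dibber 5874 ang -14.54 ends [ 0.325  -0.0306] [ 0.5035 -0.0768] L 0.1844 W 0.0614
    [ 0.333 -0.033] w 0.0543 tmid -0.0011
    [ 0.348 -0.037] w 0.055 tmid -0.0008
    [ 0.364 -0.041] w 0.0556 tmid -0.0004
    [ 0.379 -0.045] w 0.0563 tmid -0.0001
    [ 0.395 -0.049] w 0.0569 tmid 0.0003
    [ 0.41  -0.053] w 0.0576 tmid 0.0007
    [ 0.426 -0.057] w 0.0582 tmid 0.0011
    [ 0.441 -0.061] w 0.0589 tmid 0.0015
    [ 0.457 -0.065] w 0.0595 tmid 0.0019
    [ 0.472 -0.069] w 0.0602 tmid 0.0023
    [ 0.488 -0.073] w 0.0608 tmid 0.0027
    [ 0.503 -0.077] w 0.0607 tmid 0.0028
[[0.3431, -0.0377, 0.012], [0.4934, -0.0546, 0.012]] [[0.4866, 0.1059, 0.01], [0.4906, 0.1151, 0.01]]
[[0.37, -0.036, 0.029], [0.425, 0.114, 0.013], [0.417, 0.035, -0.001], [0.384, -0.255, 0.003]]
```

step_arm:
  targets:
    - [-1.2,-2.8,-1,0,2.4,0,1]
    - [-1.2,-2.8,-1,0,2.4,0,1]
    - [-1.2,-2.8,-1,0,2.4,0,1]
    - [-1.2,-2.8,-1,0,2.4,0,1]
    - [-1.2,-2.8,-1,0,2.4,0,1]

```text
time: 1.87
position: [0.3983, -0.0326, 0.1723]
tool_rot: [-0.174, -2.926, 0.017]
ft_force: [0.4, 0.8, 0.3]
grip_width: 0.996
grip_force: 0.0
```

step_arm:
  targets:
    - [0,0,0,0,0,0.5,0.8]
    - [0,0,0,0,0,0.5,0.7]
    - [0,0,0,0,0,0,0.6]
    - [0,0,0,0,0,0,0.6]
    - [0,0,0,0,0,0,0.6]

```text
time: 2.28
position: [0.3995, -0.0304, 0.1729]
tool_rot: [-0.146, -2.93, 0.021]
ft_force: [-0.4, -0.3, -0.0]
grip_width: 0.707
grip_force: 0.0
```

```bash
python3 - <<'E'
from h import *
im,d,c=grab("wrist","w2"); s=ctrl.get_state(); print(s["time"],s["position"].round(4),s["joint_positions"].round(2),R.from_rotvec(s["tool_rot"]).as_matrix().round(3).tolist(),s["grip_width"])
print(proj([[.3431,-.0377,.012],[.4934,-.0546,.012],[.46,-.22,0],[.29,-.19,0]],c).round())
E
```

```text
2.3333 [ 0.3995 -0.0305  0.1729] [-0.53 -0.03  0.53  1.96  0.02  1.41  1.47] [[-0.974, 0.097, -0.207], [0.1, 0.995, -0.004], [0.205, -0.024, -0.978]] 0.66527544800051
[[309. 165.]
 [307. 290.]
 [175. 272.]
 [182. 134.]]
```

View pics/w2.png

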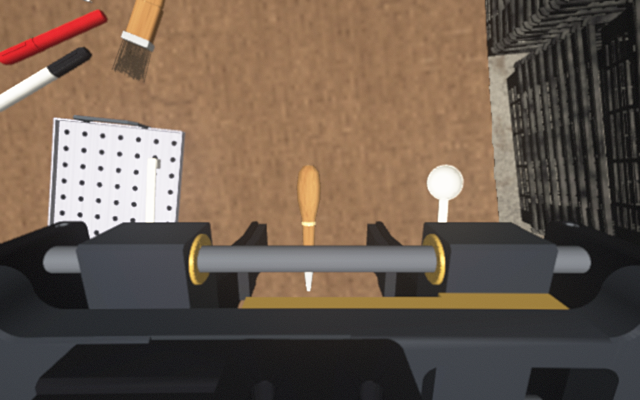

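The dibber's ends in this view, (308,165) and (309,291), match the prediction. The tray's near corners are at (55,120) and (183,130), with the wire handle between them. Going down to grasp.

step_arm:
  targets:
    - [-0.2,-0.3,-3,0,0,0,0.6]
    - [-0.2,-0.3,-3,0,0,0,0.6]
    - [-0.2,-0.3,-3,0,0,0,0.6]
    - [-0.2,-0.3,-3,0,0,0,0.6]
    - [-0.1,-0.1,-2,0,0,0,0.6]

```text
time: 2.75
position: [0.3888, -0.0443, 0.0306]
tool_rot: [-0.147, -2.927, 0.021]
ft_force: [0.1, 0.7, -1.0]
grip_width: 0.6
grip_force: 0.0
```

step_arm:
  targets:
    - [0,0,-1,0,0,0,0.6]
    - [0,0,-0.8,0,0,0,0.6]
    - [0,0,-0.4,0,0,0,0.6]
    - [0,0,0,0,0,0,0.6]
    - [0,0,0,0,0,0,0.6]

```text
time: 3.17
position: [0.3911, -0.0443, 0.0113]
tool_rot: [-0.148, -2.93, 0.021]
ft_force: [0.7, 0.5, -0.7]
grip_width: 0.602
grip_force: 0.0
```

```bash
python3 - <<'E'
from h import *
im,d,c=load("w2")
print("near corners",onplane([(55,119),(183,130)],c,.008).round(4).tolist(),"spoon end",onplane([(153,157)],c,.013).round(4))
im,d,c=load("w1"); print("w1 corners",onplane([(66,66),(82,211)],c,.008).round(4).tolist(),"spoon bowl,end",onplane([(56,180),(40,94)],c,.012).round(4).tolist())
E
```

```text
near corners [[0.2594, -0.3367, 0.008], [0.2871, -0.1846, 0.008]] spoon end [[ 0.3164 -0.2218  0.013 ]]
w1 corners [[0.2897, -0.1817, 0.008], [0.4719, -0.2237, 0.008]] spoon bowl,end [[0.425, -0.2399, 0.012], [0.3181, -0.221, 0.012]]
```

step_arm:
  targets:
    - [0,0,0,0,0,0,0.1]
    - [0,0,0,0,0,0,0.1]
    - [0,0,0,0,0,0,0.1]
    - [0,0,0,0,0,0,0.1]
    - [0,0,0,0,0,0,0.1]
  force: 20

```text
time: 3.58
position: [0.3903, -0.0445, 0.0108]
tool_rot: [-0.149, -2.929, 0.021]
ft_force: [0.1, -0.0, -0.7]
grip_width: 0.303
grip_force: 0.0
```

step_arm:
  targets:
    - [0,0,0,0,0,0,0.1]
    - [0,0,0.5,0,0,0,0.1]
    - [0,0,1.5,0,0,0,0.1]
    - [0,0,2,0,0,0,0.1]
    - [0,0,2,0,0,0,0.1]

```text
time: 4.0
position: [0.3895, -0.0448, 0.0713]
tool_rot: [-0.149, -2.927, 0.022]
ft_force: [-0.8, -0.3, 0.1]
grip_width: 0.206
grip_force: 20.0
```

```bash
python3 - <<'E'
from h import *
im,d,c=grab("wrist","w3"); s=ctrl.get_state(); print(s["position"].round(4),s["grip_width"],s["grip_force"])
E
```

```text
[ 0.3922 -0.0448  0.0746] 0.20180000853877364 19.98742550611496
```

View pics/w3.png

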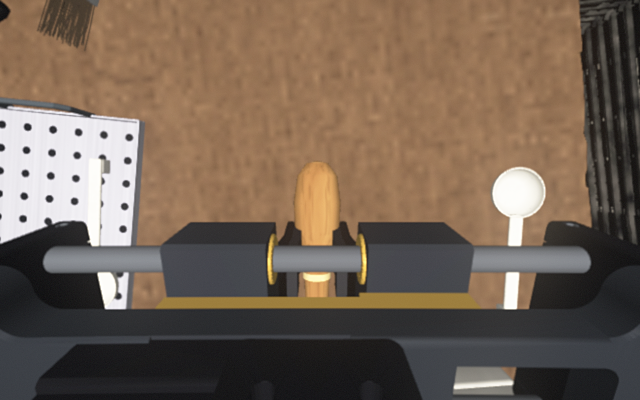

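The dibber is held by the bulb, whose end is at (317,162). Checking its pitch and its position in the grip.

```bash
python3 - <<'E'
from h import *
im,d,c=load("w3"); print(bydepth([(317,164),(317,172),(317,182),(317,195),(317,210),(317,220)],d,c).round(4).tolist())
E
```

```text
[[0.3447, -0.0395, 0.0817], [0.3495, -0.0398, 0.086], [0.3551, -0.0403, 0.0877], [0.3623, -0.041, 0.0875], [0.3706, -0.0418, 0.0889], [0.376, -0.0423, 0.0895]]
```

step_arm:
  targets:
    - [-0.6,-2.7,0,0,0,-0.5,0.1]
    - [-0.6,-2.7,0,0,0,-0.5,0.1]
    - [-0.6,-2.7,0,0,0,-0.5,0.1]
    - [-0.6,-2.7,0,0,0,-0.5,0.1]
    - [-0.6,-2.7,0,0,0,-0.5,0.1]

```text
time: 4.47
position: [0.3597, -0.1807, 0.0709]
tool_rot: [-0.213, -2.925, 0.014]
ft_force: [-0.1, -0.1, -0.9]
grip_width: 0.207
grip_force: 20.0
```

step_arm:
  targets:
    - [-0.6,-2.7,0,0,0,-0.5,0.1]
    - [-0.6,-2.7,0,0,0,-0.5,0.1]
    - [-0.6,-2.7,0,0,0,-0.5,0.1]
    - [-0.6,-2.7,0,0,0,-0.5,0.1]
    - [-0.4,-2.7,0,0,0,0,0.1]

```text
time: 4.88
position: [0.3314, -0.3158, 0.0708]
tool_rot: [-0.265, -2.921, 0.008]
ft_force: [0.6, -0.4, 0.3]
grip_width: 0.203
grip_force: 20.0
```

step_arm:
  targets:
    - [0,0,-1.5,0,0,0,0.1]
    - [0,0,-1.5,0,0,0,0.1]
    - [0,0,0,0,0,0,0.1]
    - [0,0,0,0,0,0,0.1]
    - [0,0,0,0,0,0,0.1]

```text
time: 5.3
position: [0.3324, -0.3145, 0.0411]
tool_rot: [-0.263, -2.921, 0.009]
ft_force: [-0.9, -1.0, -0.7]
grip_width: 0.205
grip_force: 20.0
```

```bash
python3 - <<'E'
from h import *
im,d,c=grab("wrist","w4"); s=ctrl.get_state(); print(s["position"].round(4),s["grip_width"],s["grip_force"],s["ft_force"].round(1)); print(R.from_rotvec(s["tool_rot"]).as_matrix().round(3).tolist())
grab("top","top4")
E
```

```text
[ 0.3327 -0.3146  0.0413] 0.20185836232608856 19.987516701221466 [-0.   0.2  0. ]
[[-0.963, 0.176, -0.206], [0.177, 0.984, 0.012], [0.205, -0.025, -0.978]]
```

View pics/w4.png

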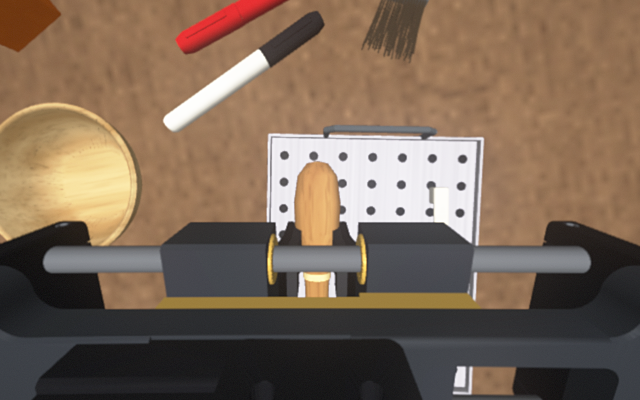

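The bulb sits lengthways over the tray's right-hand lane, well inside the near edge (row 137) and the side edge (col 270). Lowering and letting go.

step_arm:
  targets:
    - [0,0,-1,0,0,0,0.1]
    - [0,0,-1,0,0,0,0.1]
    - [0,0,-0.5,0,0,0,0.1]
    - [0,0,-0.2,0,0,0,0.1]
    - [0,0,0,0,0,0,0.1]

```text
time: 5.82
position: [0.3316, -0.314, 0.0134]
tool_rot: [-0.263, -2.918, 0.007]
ft_force: [-1.2, 1.7, 3.4]
grip_width: 0.207
grip_force: 20.0
```

step_arm:
  targets:
    - [0,0,-0.1,0,0,0,0.1]
    - [0,0,0,0,0,0,0.2]
    - [0,0,0,0,0,0,0.26]
    - [0,0,0,0,0,0,0.36]
    - [0,0,0,0,0,0,0.36]

```text
time: 6.23
position: [0.3319, -0.3145, 0.0123]
tool_rot: [-0.264, -2.92, 0.009]
ft_force: [1.4, 0.2, 0.0]
grip_width: 0.315
grip_force: 0.0
```

step_arm:
  targets:
    - [0,0,0,0,0,0,0.36]
    - [0.2,0,1,0,0,0,0.36]
    - [0.5,0,2,0,0,0,0.36]
    - [0.5,0,2.5,0,0,0,0.36]
    - [0.5,0,2.5,0,0,0,0.4]

```text
time: 6.65
position: [0.3488, -0.3145, 0.0938]
tool_rot: [-0.264, -2.919, 0.009]
ft_force: [0.9, -0.6, 0.4]
grip_width: 0.38
grip_force: 0.0
```

```bash
python3 - <<'E'
from h import *
s=ctrl.get_state(); C=R.from_rotvec(s["tool_rot"]); a=np.radians(82.3); y=np.array([np.cos(a),np.sin(a),0]); z=np.array([0,0,-1.]); x=np.cross(y,z)
print(s["position"].round(4),np.degrees((R.from_matrix(np.c_[x,y,z])*C.inv()).as_rotvec()).round(2))
E
```

```text
[ 0.3488 -0.3145  0.0938] [ -0.47 -12.05   2.63]
```

step_arm:
  targets:
    - [0.5,2.85,0.3,0,-0.8,0.2,0.4]
    - [0.5,2.85,0.3,0,-0.8,0.2,0.4]
    - [0.5,2.85,0.2,0,-0.8,0.2,0.4]
    - [0.5,2.85,0,0,-0.8,0.2,0.4]
    - [0.5,2.85,0,0,-0.8,0.2,0.4]

```text
time: 7.07
position: [0.3745, -0.1709, 0.1015]
tool_rot: [-0.244, -2.994, 0.002]
ft_force: [-0.1, 0.1, 0.1]
grip_width: 0.398
grip_force: 0.0
```

step_arm:
  targets:
    - [0.5,2.85,0,0,-0.8,0.2,0.4]
    - [0.5,2.85,0,0,-0.8,0.2,0.4]
    - [0.5,2.85,0,0,-0.8,0.2,0.4]
    - [0.5,2.85,0,0,-0.8,0.2,0.4]
    - [0.5,2.85,0,0,-0.8,0.2,0.4]

```text
time: 7.48
position: [0.3994, -0.0283, 0.1014]
tool_rot: [-0.222, -3.065, -0.005]
ft_force: [0.2, -0.4, 0.7]
grip_width: 0.399
grip_force: 0.0
```

step_arm:
  targets:
    - [0.5,2.85,-0.5,0,-0.8,0.2,0.4]
    - [0.5,2.85,-0.5,0,-0.8,0.2,0.4]
    - [0.5,2.85,-0.5,0,-0.8,0.2,0.4]
    - [0.4,2.85,-0.5,0,-0.8,0,0.4]
    - [0.4,2.85,-0.5,0,-0.8,0,0.4]

```text
time: 7.9
position: [0.4225, 0.1143, 0.0761]
tool_rot: [0.21, 3.133, 0.013]
ft_force: [-0.6, 0.1, -0.2]
grip_width: 0.403
grip_force: 0.0
```

step_arm:
  targets:
    - [0,0,-0.5,0,0,0,0.4]
    - [0,0,-0.5,0,0,0,0.4]
    - [0,0,-0.5,0,0,0,0.4]
    - [0,0,0,0,0,0,0.4]
    - [0,0,0,0,0,0,0.4]

```text
time: 8.32
position: [0.422, 0.1116, 0.0604]
tool_rot: [-0.214, -3.133, -0.011]
ft_force: [1.5, -0.0, 0.8]
grip_width: 0.4
grip_force: 0.0
```

```bash
python3 - <<'E'
from h import *
im,d,c=grab("wrist","w5"); s=ctrl.get_state(); print(s["position"].round(4),s["grip_width"],s["joint_positions"].round(2)); print(R.from_rotvec(s["tool_rot"]).as_matrix().round(3).tolist())
print(proj([[.3787,.1187,.012],[.4226,.1127,.012],[s["position"][0],s["position"][1],.012]],c).round())
im,d,c=grab("top","top5"); cv2.imwrite("pics/top5c.png",cv2.resize(im[170:300,200:430,::-1],None,fx=3.4,fy=3.4,interpolation=cv2.INTER_CUBIC))
comp("scoop","w5",260,370,100,222,(0,0,165),(180,70,255),.010)
E
```

```text
[0.4222 0.1119 0.0607] 0.40216362703337044 [-0.67  0.01  0.36  2.16 -0.01  0.97  1.13]
[[-0.991, 0.135, -0.0], [0.135, 0.991, 0.007], [0.001, 0.007, -1.0]]
[[317. 158.]
 [317. 214.]
 [316. 214.]]
scoop 2998 ang -7.51 ends [0.3587 0.1216] [0.4291 0.1123] L 0.071 W 0.0418
    [0.367 0.121] w 0.0398 tmid 0.0001
    [0.382 0.118] w 0.0418 tmid 0.0001
    [0.398 0.116] w 0.036 tmid 0.0
    [0.414 0.114] w 0.0103 tmid -0.0
    [0.43  0.112] w 0.0104 tmid -0.0001
```

View pics/top5c.png

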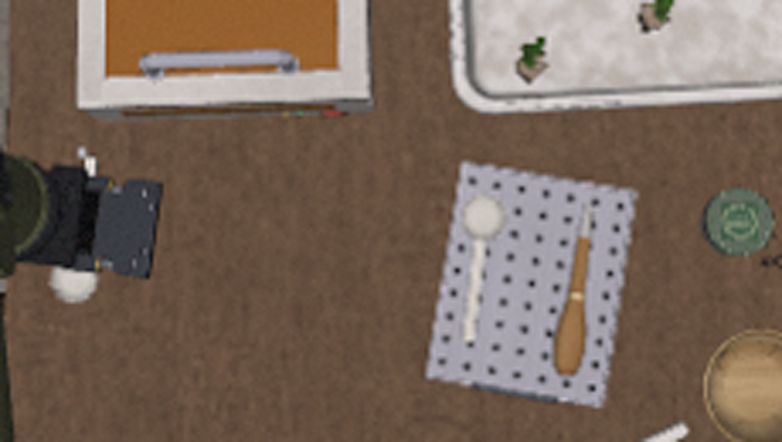

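The dibber lies straight in the tray from (568,370) to (586,205), clear of the spoon at (482,215), and the tray hasn't moved. Now the scoop.

step_arm:
  targets:
    - [0,0.1,-2,0,0,0,0.4]
    - [0,0,-1.8,0,0,0,0.4]
    - [0,0,-1.2,0,0,0,0.4]
    - [0,0,-0.5,0,0,0,0.4]
    - [0,0,0,0,0,0,0.4]
  force: 15

```text
time: 8.83
position: [0.4214, 0.1133, 0.0049]
tool_rot: [-0.211, -3.132, -0.01]
ft_force: [-0.4, -0.6, -0.2]
grip_width: 0.399
grip_force: 0.0
```

step_arm:
  targets:
    - [0,0,0,0,0,0,0.25]
    - [0,0,0,0,0,0,0.03]
    - [0,0,0,0,0,0,0.03]
    - [0,0,0,0,0,0,0.03]
    - [0,0,0,0,0,0,0.03]

```text
time: 9.25
position: [0.4225, 0.1141, 0.0061]
tool_rot: [0.21, 3.134, 0.013]
ft_force: [-0.0, -0.3, 0.5]
grip_width: 0.108
grip_force: 14.9
```

step_arm:
  targets:
    - [0,0,0,0,0,0,0.03]
    - [0,0,0,0,0,0,0.03]
    - [0,0,1,0,0,0,0.03]
    - [0,0,2,0,0,0,0.03]
    - [0,0,2,0,0,0,0.03]

```text
time: 9.67
position: [0.4212, 0.1134, 0.056]
tool_rot: [-0.21, -3.132, -0.009]
ft_force: [0.4, 0.3, 0.0]
grip_width: 0.108
grip_force: 15.0
```

```bash
python3 - <<'E'
from h import *
im,d,c=grab("wrist","w6"); s=ctrl.get_state(); print(s["position"].round(4),s["grip_width"],s["grip_force"],c[2][:3,3])
cv2.imwrite("pics/w6c.png",im[80:320,200:460,::-1])
comp("scoop","w6",240,400,80,222,(0,0,165),(180,70,255),.062)
print(bydepth([(317,160),(317,150),(317,170)],d,c).round(4))
E
```

```text
[0.4243 0.1146 0.0601] 0.10759658895198675 14.999429625459015 [0.35294691 0.12220195 0.2187709 ]
scoop 4604 ang -8.93 ends [0.3575 0.1227] [0.4082 0.1148] L 0.0513 W 0.0412
    [0.365 0.122] w 0.0396 tmid 0.0
    [0.381 0.119] w 0.0412 tmid 0.0001
    [0.397 0.117] w 0.0344 tmid 0.0001
    [0.413 0.114] w 0.0101 tmid 0.0008
[[0.3738 0.1205 0.053 ]
 [0.368  0.1213 0.0533]
 [0.3799 0.1197 0.0514]]
```

View pics/w6c.png

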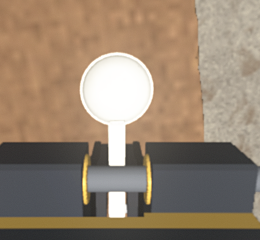

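The scoop is gripped straight and level, with its bowl ahead at (117,90) in the crop. I'll lift it high, turn it half round and carry it to the tray.

step_arm:
  targets:
    - [0,0,2.4,0,0,0,0.03]
    - [0,0,2.4,0,0,-6.1,0.03]
    - [0.2,0,2.4,0,0,-6.1,0.03]
    - [0.3,0,2.4,0,0,-6.1,0.03]
    - [0.3,0,2.4,0,0,-6.1,0.03]

```text
time: 10.13
position: [0.4299, 0.1137, 0.1773]
tool_rot: [0.875, 3.016, 0.012]
ft_force: [0.6, 0.3, -0.5]
grip_width: 0.11
grip_force: 15.0
```

step_arm:
  targets:
    - [0.3,-1.5,0,0,0,-6.1,0.03]
    - [0.3,-1.5,0,0,0,-6.1,0.03]
    - [0.2,-1.5,0,0,0,-6.1,0.03]
    - [0.2,-1.5,0,0,0,-6.1,0.03]
    - [0.2,-1.5,0,0,0,-6.1,0.03]

```text
time: 10.55
position: [0.442, 0.0381, 0.1761]
tool_rot: [1.637, 2.678, 0.011]
ft_force: [0.8, 0.0, 0.2]
grip_width: 0.108
grip_force: 15.0
```

step_arm:
  targets:
    - [0,-1.5,0,0,0,-6.1,0.03]
    - [0,-1.5,0,0,0,-6.1,0.03]
    - [0,-1.5,0,0,0,-6.1,0.03]
    - [0,-1.5,0,0,0,-6.1,0.03]
    - [0,-1.5,0,0,0,-6.1,0.03]

```text
time: 10.97
position: [0.4418, -0.0369, 0.176]
tool_rot: [2.282, 2.152, 0.009]
ft_force: [-0.1, -0.7, -0.5]
grip_width: 0.11
grip_force: 15.0
```

step_arm:
  targets:
    - [0,-1.5,0,0,0,-6.1,0.03]
    - [0,-1.5,0,0,0,-6.1,0.03]
    - [0,-1.5,0,0,0,-6.1,0.03]
    - [0,-1.5,0,0,0,-6.1,0.03]
    - [-0.2,-1.5,0,0,0,-6.1,0.03]

```text
time: 11.38
position: [0.44, -0.1118, 0.176]
tool_rot: [2.767, 1.475, 0.007]
ft_force: [-0.7, -0.1, -0.3]
grip_width: 0.106
grip_force: 15.0
```

step_arm:
  targets:
    - [-0.6,-1.6,0,0,0,-6.1,0.03]
    - [-0.6,-1.6,0,0,0,-6.1,0.03]
    - [-0.7,-1.6,0,0,0,-6.1,0.03]
    - [-0.7,-1.6,0,0,0,-6.1,0.03]
    - [-0.7,-1.6,0,0,0,-6.1,0.03]

```text
time: 11.8
position: [0.4065, -0.1918, 0.176]
tool_rot: [3.057, 0.695, 0.004]
ft_force: [0.8, 0.4, -0.4]
grip_width: 0.106
grip_force: 15.0
```

step_arm:
  targets:
    - [-0.7,-1.8,0,0,0,-6.1,0.03]
    - [-0.7,-1.8,0,0,0,-6.1,0.03]
    - [-0.7,-1.8,-1,0,0,-6.1,0.03]
    - [-0.7,-1.8,-2,0,0,-6.1,0.03]
    - [-0.6,-1.8,-3,0,0,-6.1,0.03]

```text
time: 12.22
position: [0.3746, -0.2829, 0.1175]
tool_rot: [3.13, -0.133, 0.011]
ft_force: [1.0, -0.4, -0.5]
grip_width: 0.106
grip_force: 15.0
```

step_arm:
  targets:
    - [0,0,-2,0,0,-6.1,0.03]
    - [0,0,-1,0,0,0,0.03]
    - [0,0,0,0,0,0,0.03]
    - [0,0,0,0,0,0,0.03]
    - [0,0,0,0,0,0,0.03]

```text
time: 12.63
position: [0.3744, -0.2809, 0.0869]
tool_rot: [3.121, -0.286, 0.004]
ft_force: [-0.1, -0.8, 0.3]
grip_width: 0.11
grip_force: 15.0
```

```bash
python3 - <<'E'
from h import *
im,d,c=grab("wrist","w7"); s=ctrl.get_state(); print(s["time"],s["position"].round(4),s["grip_width"],s["grip_force"],s["joint_positions"].round(2)); print(R.from_rotvec(s["tool_rot"]).as_matrix().round(3).tolist())
P=s["position"][:2]; q=P-[.3665,-.28]; print("tray xy",q@[.982,-.19],q@[.19,.982])
grab("scene","sc7")
E
```

```text
12.6833 [ 0.3745 -0.281   0.087 ] 0.10892299445535383 14.999438733793795 [-0.1   0.04  0.71  2.08 -0.02  1.03 -1.14]
[[0.983, -0.182, 0.002], [-0.182, -0.983, -0.008], [0.004, 0.008, -1.0]]
tray xy 0.008070887966344779 0.0005264354275823508
```

View pics/w7.png

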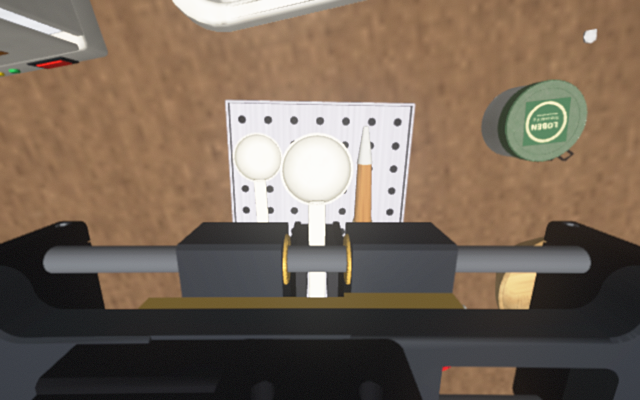

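The scoop is over the tray with its bowl at (317,168), between the spoon's bowl (258,157) and the dibber (363,170). Checking the clearances at floor height.

```bash
python3 - <<'E'
from h import *
im,d,c=load("w7"); o=np.array([.3665,-.28])
A=np.array([[.982,-.19],[.19,.982]])
def T(uv,z): print((A@(onplane(uv,c,z)[:,:2]-o).T).T.round(4).tolist())
T([(235,157),(281,157),(258,134)],.013); T([(365,127),(358,165),(370,165),(355,215),(372,215)],.012)
T([(281,168),(353,168),(317,134)],.0925)
T([(227,101),(414,104),(234,200),(406,200)],.008)
print(np.degrees(np.arctan2(-.182,.983)))
E
```

```text
[[0.0486, 0.0687], [0.049, 0.0303], [0.0676, 0.0487]]
[[0.074, -0.039], [0.0427, -0.0348], [0.0428, -0.045], [-0.002, -0.0342], [-0.0019, -0.0494]]
[[0.0521, 0.0212], [0.0524, -0.0193], [0.0709, 0.0012]]
[[0.0933, 0.0737], [0.0926, -0.0789], [0.0099, 0.0734], [0.0111, -0.0798]]
-10.489389810426832
```

step_arm:
  targets:
    - [0,-0.15,-2,0,0,0,0.03]
    - [0,0,-2,0,0,0,0.03]
    - [0,0,-2,0,0,0,0.03]
    - [0,0,-1,0,0,0,0.03]
    - [0,0,-0.5,0,0,0,0.03]

```text
time: 13.15
position: [0.3728, -0.282, 0.0099]
tool_rot: [3.121, -0.29, -0.002]
ft_force: [0.5, 1.1, -0.8]
grip_width: 0.112
grip_force: 15.0
```

step_arm:
  targets:
    - [0,0,-0.2,0,0,0,0.03]
    - [0,0,-0.1,0,0,0,0.03]
    - [0,0,0,0,0,0,0.03]
    - [0,0,0,0,0,0,0.11]
    - [0,0,0,0,0,0,0.18]

```text
time: 13.57
position: [0.3738, -0.2828, 0.0083]
tool_rot: [3.12, -0.291, 0.003]
ft_force: [-0.4, -0.3, 0.0]
grip_width: 0.135
grip_force: 0.1
```

step_arm:
  targets:
    - [0,0,0,0,0,0,0.18]
    - [0,0,0,0,0,0,0.18]
    - [0,0,1,0,0,0,0.18]
    - [0,0,2,0,0,0,0.18]
    - [0,0,2.5,0,0,0,0.18]

```text
time: 13.98
position: [0.3717, -0.2821, 0.0627]
tool_rot: [3.121, -0.292, -0.005]
ft_force: [-0.2, 0.1, 0.2]
grip_width: 0.18
grip_force: 0.0
```

step_arm:
  targets:
    - [0,0,3,0,0,0,0.4]
    - [0,0,3,0,0,0,0.5]
    - [0,0,3,0,0,0,0.5]
    - [0,0,3,0,0,0,0.5]
    - [0,0,2,0,0,0,0.5]

```text
time: 14.4
position: [0.3737, -0.2835, 0.2064]
tool_rot: [3.12, -0.293, 0.007]
ft_force: [1.5, -1.4, -1.0]
grip_width: 0.453
grip_force: 0.0
```

```bash
python3 - <<'E'
from h import *
im,d,c=grab("wrist","w8"); s=ctrl.get_state(); print(s["time"],s["position"].round(4),s["ft_force"].round(1),s["tool_rot"])
E
```

```text
14.45 [ 0.3754 -0.2845  0.2094] [ 2.  -1.1  2.8] [ 3.11840627 -0.29247644  0.01504471]
```

View pics/w8.png

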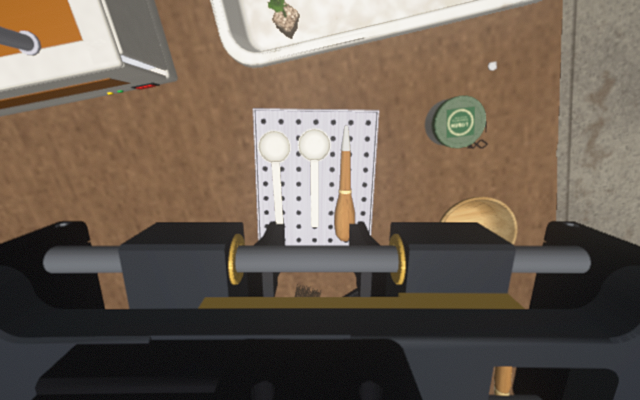

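The spoon, scoop (314,145 to 315,227) and dibber (346,125 to 344,240) now lie side by side without touching, with their handles near the wire handle. The tray and tin are where they were. The picture allowance is used up (I viewed one over it), so from here I go by numbers only. Next I'll locate the bar.

```bash
python3 - <<'E'
from h import *
for f,box in(("top0",(200,330,120,205)),("top5",(200,330,120,205)),("scene0",(215,335,145,235))):
    im,d,c=load(f); x0,x1,y0,y1=box
    v,u=np.mgrid[y0:y1,x0:x1]; uv=np.c_[u.ravel(),v.ravel()]; P=bydepth(uv,d,c); ok=d[uv[:,1],uv[:,0]]>0; P=P[ok]
    k=(P[:,2]>.145)&(P[:,2]<.175)&(P[:,0]>.5)&(P[:,0]<.6)&(P[:,1]>-.12)&(P[:,1]<.06); B=P[k]
    print(f,"bar n",k.sum(),"med",np.median(B,0).round(4),"min",B.min(0).round(4),"max",B.max(0).round(4),"slope",np.polyfit(B[:,1],B[:,0],1).round(4))
    k=(P[:,2]>.105)&(P[:,2]<.122)&(P[:,0]>.45)&(P[:,0]<.75)&(abs(P[:,1])<.2); r=P[k]; print(" roof",k.sum(),np.percentile(r,[.5,50,99.5],axis=0).round(4).tolist())
E
```

```text
top0 bar n 200 med [ 0.5416 -0.0326  0.1586] min [ 0.536  -0.0883  0.1458] max [0.5489 0.0321 0.164 ] slope [-0.0031  0.5417]
 roof 4792 [[0.5146, -0.1479, 0.1055], [0.6002, -0.0288, 0.112], [0.6861, 0.0904, 0.119]]
top5 bar n 200 med [ 0.5416 -0.0328  0.1587] min [ 0.5361 -0.0882  0.1469] max [0.549  0.0306 0.1641] slope [-0.0017  0.5417]
 roof 4782 [[0.5146, -0.1479, 0.1055], [0.6002, -0.0286, 0.112], [0.6863, 0.0905, 0.1187]]
scene0 bar n 241 med [ 0.5389 -0.0348  0.1583] min [ 0.5347 -0.0883  0.1455] max [0.5471 0.0316 0.1631] slope [-0.0077  0.5392]
 roof 2949 [[0.514, -0.1482, 0.1053], [0.5797, -0.0498, 0.1139], [0.6843, 0.0891, 0.1192]]
```

step_arm:
  targets:
    - [1.1,1.7,1.5,0,0,6.5,0.5]
    - [1.1,1.7,1.5,0,0,6.5,0.5]
    - [1.1,1.7,1.5,0,0,6.5,0.5]
    - [1.1,1.7,1.5,0,0,6.5,0.5]
    - [1.1,1.7,1.5,0,0,6.5,0.5]

```text
time: 14.87
position: [0.4281, -0.197, 0.2789]
tool_rot: [3.076, 0.601, 0.005]
ft_force: [0.8, -0.7, -0.3]
grip_width: 0.5
grip_force: 0.0
```

step_arm:
  targets:
    - [1.1,1.7,0,0,0,6.5,0.5]
    - [1.1,1.7,0,0,0,6.5,0.5]
    - [1.1,1.7,0,0,0,6.5,0.5]
    - [1.1,1.7,0,0,0,6.5,0.5]
    - [1.1,1.7,0,0,0,6.5,0.5]

```text
time: 15.28
position: [0.4833, -0.112, 0.2782]
tool_rot: [2.786, 1.438, 0.007]
ft_force: [-0.8, -0.0, -0.0]
grip_width: 0.503
grip_force: 0.0
```

step_arm:
  targets:
    - [1.1,1.7,0,0,0,6.5,0.5]
    - [1.1,1.7,0,0,0,6.5,0.5]
    - [1.1,1.7,0,0,0,6.5,0.5]
    - [1.1,1.7,0,0,0,6.5,0.5]
    - [1,1.5,0,0,0,6.5,0.5]

```text
time: 15.7
position: [0.5374, -0.0285, 0.278]
tool_rot: [2.272, 2.163, 0.009]
ft_force: [0.3, 0.8, 0.4]
grip_width: 0.5
grip_force: 0.0
```

step_arm:
  targets:
    - [0,0,0,0,0,0,0.5]
    - [0,0,0,0,0,0,0.5]
    - [0,0,0,0,0,0,0.5]
    - [0,0,0,0,0,0,0.5]
    - [0,0,0,0,0,0,0.5]

```text
time: 16.12
position: [0.5367, -0.0308, 0.2779]
tool_rot: [2.281, 2.153, 0.01]
ft_force: [-0.4, 0.3, 1.2]
grip_width: 0.498
grip_force: 0.0
```

```bash
python3 - <<'E'
from h import *
im,d,c=grab("wrist","w9"); s=ctrl.get_state(); print(s["time"],s["position"].round(4),s["grip_width"],s["joint_positions"].round(2)); print(R.from_rotvec(s["tool_rot"]).as_matrix().round(3).tolist())
v,u=np.mgrid[0:400,0:640]; uv=np.c_[u.ravel(),v.ravel()]; ok=d.ravel()>0; uv=uv[ok]; P=bydepth(uv,d,c)
k=(P[:,2]>.145)&(P[:,2]<.175)&(P[:,0]>.5)&(P[:,0]<.6)&(P[:,1]>-.12)&(P[:,1]<.06); B=P[k]
print("bar n",k.sum(),np.median(B,0).round(4),B.min(0).round(4),B.max(0).round(4),uv[k].min(0),uv[k].max(0)) if k.any() else print("none", proj([[.54,-.033,.156]],c))
E
```

```text
16.1667 [ 0.5367 -0.0307  0.2779] 0.5018568682966048 [-0.45  0.05  0.48  1.67 -0.02  1.43 -0.03]
[[0.058, 0.998, 0.008], [0.998, -0.058, 0.001], [0.001, 0.008, -1.0]]
bar n 1278 [ 0.5438 -0.0199  0.1613] [ 0.5377 -0.0869  0.1485] [0.5501 0.0332 0.1646] [314 128] [330 240]
```

```bash
python3 - <<'E'
from h import *
im,d,c=load("w9")
v,u=np.mgrid[0:400,0:640]; uv=np.c_[u.ravel(),v.ravel()]; ok=d.ravel()>0; uv=uv[ok]; P=bydepth(uv,d,c)
k=(P[:,2]>.156)&(P[:,2]<.175)&(P[:,0]>.5)&(P[:,0]<.6)&(P[:,1]>-.07)&(P[:,1]<.01); B=P[k]
for a in np.arange(-.07,.01,.016):
    q=B[(B[:,1]>=a)&(B[:,1]<a+.016)]
    if len(q): print(a.round(3),q.min(0).round(4),q.max(0).round(4),q.mean(0).round(4),len(q))
im,d,c=load("top0"); v,u=np.mgrid[120:205,200:330]; uv=np.c_[u.ravel(),v.ravel()]; P=bydepth(uv,d,c)
k=(P[:,2]>.10)&(P[:,2]<.122)&(P[:,0]>.45)&(P[:,0]<.72)&(abs(P[:,1]+.03)<.13); r=P[k][:,:2].astype(np.float32); print(cv2.minAreaRect(r))
# front edge line
e=[(y,r[(abs(r[:,1]-y)<.008)][:,0].min()) for y in np.arange(-.13,.08,.015)]; print("front edge slope",np.polyfit(*np.array(e).T,1))
e=[(y,r[(abs(r[:,1]-y)<.008)][:,0].max()) for y in np.arange(-.13,.08,.015)]; print("back slope",np.polyfit(*np.array(e).T,1))
E
```

```text
-0.07 [ 0.5382 -0.0699  0.1569] [ 0.5501 -0.0541  0.1639] [ 0.544  -0.0621  0.1613] 157
-0.054 [ 0.5381 -0.0539  0.1573] [ 0.5499 -0.0383  0.164 ] [ 0.544  -0.0462  0.1611] 166
-0.038 [ 0.538  -0.038   0.1569] [ 0.5498 -0.0221  0.1646] [ 0.5439 -0.0301  0.1611] 175
-0.022 [ 0.5379 -0.022   0.1568] [ 0.5497 -0.0062  0.1638] [ 0.5438 -0.0139  0.1613] 185
-0.006 [ 0.5378 -0.006   0.1566] [0.5497 0.0099 0.1635] [0.5436 0.0021 0.1611] 189
((0.601445734500885, -0.028352588415145874), (0.2416301667690277, 0.17772714793682098), 89.47920227050781)
front edge slope [-0.00494483  0.51404358]
back slope [0.00429337 0.68648773]
```

step_arm:
  targets:
    - [0.3,0.1,-2.5,0,0,1.6,0.5]
    - [0.3,0.1,-2.5,0,0,1.6,0.5]
    - [0,0,-2.5,0,0,0,0.5]
    - [0,0,-2.5,0,0,0,0.5]
    - [0,0,-2,0,0,0,0.5]
  force: 20

```text
time: 16.58
position: [0.5422, -0.0281, 0.1559]
tool_rot: [2.22, 2.218, 0.008]
ft_force: [-0.5, -1.0, -0.5]
grip_width: 0.506
grip_force: 0.0
```

step_arm:
  targets:
    - [0,0,-1.1,0,0,0,0.5]
    - [0,0,-0.7,0,0,0,0.5]
    - [0,0,-0.3,0,0,0,0.5]
    - [0,0,0,0,0,0,0.5]
    - [0,0,0,0,0,0,0.3]

```text
time: 17.0
position: [0.5439, -0.0276, 0.1377]
tool_rot: [2.217, 2.218, 0.012]
ft_force: [0.4, 0.0, 0.6]
grip_width: 0.475
grip_force: 0.0
```

step_arm:
  targets:
    - [0,0,0,0,0,0,0.2]
    - [0,0,0,0,0,0,0.1]
    - [0,0,0,0,0,0,0.05]
    - [0,0,0,0,0,0,0.05]
    - [0,0,0,0,0,0,0.05]

```text
time: 17.42
position: [0.5441, -0.0275, 0.137]
tool_rot: [2.216, 2.218, 0.012]
ft_force: [10.4, -0.3, -3.8]
grip_width: 0.13
grip_force: 9.2
```

step_arm:
  targets:
    - [0,0,0,0,0,0,0.05]
    - [0,0,0,0,0,0,0.05]
    - [0,0,0,0,0,0,0.05]
    - [0,0,0,0,0,0,0.05]
    - [0,0,0,0,0,0,0.05]

```text
time: 17.83
position: [0.5441, -0.0276, 0.1369]
tool_rot: [2.216, 2.218, 0.011]
ft_force: [5.4, -0.3, -1.8]
grip_width: 0.128
grip_force: 20.0
```

Gripped the bar: the width matches 12 mm and the forces are small. Raising it along the arc.

step_arm:
  targets:
    - [0.16,0,0.49,0,0,0,0.05]
    - [0.18,0,0.48,0,0,0,0.05]
    - [0.21,0,0.46,0,0,0,0.05]
    - [0.23,0,0.45,0,0,0,0.05]
    - [0.24,0,0.44,0,0,0,0.05]

```text
time: 18.25
position: [0.5532, -0.0275, 0.1589]
tool_rot: [2.218, 2.219, 0.008]
ft_force: [5.3, 0.1, -7.2]
grip_width: 0.125
grip_force: 20.0
```

step_arm:
  targets:
    - [0.26,0,0.44,0,0,0,0.05]
    - [0.27,0,0.43,0,0,0,0.05]
    - [0.28,0,0.42,0,0,0,0.05]
    - [0.3,0,0.42,0,0,0,0.05]
    - [0.31,0,0.41,0,0,0,0.05]

```text
time: 18.67
position: [0.5666, -0.0275, 0.1808]
tool_rot: [2.219, 2.221, 0.006]
ft_force: [-0.4, 0.4, -5.7]
grip_width: 0.129
grip_force: 20.0
```

```bash
cat >> h.py <<'E'
def hatch():
    s=ctrl.get_state(); g=s["position"]-.0187*R.from_rotvec(s["tool_rot"]).as_matrix()[:,2]
    v=g-np.array([.6825,0,.109]); b=np.arctan2(v[2],-v[0])
    print("t",round(s["time"],2),"grasp",g.round(4),"theta by grasp",np.degrees(b).round(1)-18.8,"r",np.hypot(v[0],v[2]).round(4),"F",s["ft_force"].round(1),"w",round(s["grip_width"],3),round(s["grip_force"],1),"M",s["torque"].round(2))
E
python3 -c "
from h import *
hatch()"
```

```text
t 18.67 grasp [ 0.5665 -0.0275  0.1995] theta by grasp 19.2 r 0.1471 F [-0.4  0.4 -5.7] w 0.129 20.0 M [-0.03  0.1   0.05]
```

step_arm:
  targets:
    - [0.32,0,0.4,0,0,0,0.05]
    - [0.34,0,0.38,0,0,0,0.05]
    - [0.35,0,0.37,0,0,0,0.05]
    - [0.37,0,0.35,0,0,0,0.05]
    - [0.38,0,0.33,0,0,0,0.05]

```text
time: 19.08
position: [0.5836, -0.0274, 0.2002]
tool_rot: [2.22, 2.222, 0.006]
ft_force: [-8.8, 1.7, 3.7]
grip_width: 0.128
grip_force: 20.0
```

step_arm:
  targets:
    - [0.39,0,0.33,0,0,0,0.05]
    - [0.4,0,0.32,0,0,0,0.05]
    - [0.41,0,0.3,0,0,0,0.05]
    - [0.42,0,0.28,0,0,0,0.05]
    - [0.43,0,0.27,0,0,0,0.05]

```text
time: 19.5
position: [0.6048, -0.0273, 0.2163]
tool_rot: [2.219, 2.221, 0.008]
ft_force: [-6.7, 0.4, 5.8]
grip_width: 0.133
grip_force: 20.0
```

```bash
cat >> h.py <<'E'
def tilt(f):
    im,d,c=grab("scene",f); v,u=np.mgrid[60:260,180:380]; uv=np.c_[u.ravel(),v.ravel()]; hsv=cv2.cvtColor(im,cv2.COLOR_RGB2HSV)[uv[:,1],uv[:,0]]
    P=bydepth(uv,d,c); k=(d[uv[:,1],uv[:,0]]>0)&(P[:,0]>.5)&(P[:,0]<.75)&(P[:,1]>-.16)&(P[:,1]<.1)&(P[:,2]>.06)
    a=k&(hsv[:,0]>5)&(hsv[:,0]<20)&(hsv[:,1]>150); n,l=cv2.connectedComponents((a.reshape(200,200)*255).astype(np.uint8)); l=l.ravel()
    for i in range(1,n):
        Q=P[l==i]
        if len(Q)<40: continue
        U,S,V=np.linalg.svd(Q-np.median(Q,0),full_matrices=False); nn=V[2]*np.sign(V[2][0] if abs(V[2][0])>.1 else 1)
        print("amber",len(Q),np.median(Q,0).round(3),"normal",nn.round(3),"S",S.round(3))
E
python3 -c "
from h import *
hatch(); tilt('s40')"
```

```text
t 19.5 grasp [ 0.6047 -0.0274  0.235 ] theta by grasp 39.5 r 0.1481 F [-6.7  0.4  5.8] w 0.133 20.0 M [0.11 1.7  0.01]
amber 628 [ 0.529 -0.035  0.186] normal [ 0.768  0.002 -0.64 ] S [1.246 0.167 0.032]
```

step_arm:
  targets:
    - [0.42,0,0.28,0,0,0,0.05]
    - [0.43,0,0.27,0,0,0,0.05]
    - [0.45,0,0.24,0,0,0,0.05]
    - [0.46,0,0.21,0,0,0,0.05]
    - [0.46,0,0.19,0,0,0,0.05]

```text
time: 19.97
position: [0.6285, -0.0274, 0.2278]
tool_rot: [2.217, 2.219, 0.011]
ft_force: [-4.4, 1.0, 5.6]
grip_width: 0.133
grip_force: 20.0
```

step_arm:
  targets:
    - [0.48,0,0.17,0,0,0,0.05]
    - [0.48,0,0.16,0,0,0,0.05]
    - [0.49,0,0.14,0,0,0,0.05]
    - [0.49,0,0.13,0,0,0,0.05]
    - [0.49,0,0.11,0,0,0,0.05]

```text
time: 20.38
position: [0.6533, -0.0273, 0.2342]
tool_rot: [2.216, 2.218, 0.012]
ft_force: [-1.4, 1.7, 5.4]
grip_width: 0.13
grip_force: 20.0
```

```bash
python3 -c "
from h import *
hatch(); tilt('s60')"
```

```text
t 20.38 grasp [ 0.6531 -0.0273  0.2529] theta by grasp 59.7 r 0.1468 F [-1.4  1.7  5.4] w 0.13 20.0 M [0.15 0.6  0.04]
amber 492 [ 0.565 -0.035  0.235] normal [ 0.49   0.    -0.872] S [1.099 0.139 0.024]
amber 107 [ 0.652 -0.11   0.161] normal [0.861 0.015 0.509] S [0.183 0.082 0.008]
```

step_arm:
  targets:
    - [0.4,0,0.08,0,0,0,0.05]
    - [0.35,0,0.06,0,0,0,0.05]
    - [0.25,0,0.04,0,0,0,0.05]
    - [0.15,0,0.02,0,0,0,0.05]
    - [0,0,0,0,0,0,0.05]

```text
time: 20.85
position: [0.6645, -0.0273, 0.2355]
tool_rot: [2.217, 2.219, 0.011]
ft_force: [0.3, 2.3, 4.6]
grip_width: 0.13
grip_force: 20.0
```

step_arm:
  targets:
    - [0,0,0,0,0,0,0.05]
    - [0,0,0,0,0,0,0.05]
    - [0,0,0,0,0,0,0.05]
    - [0,0,0,0,0,0,0.05]
    - [0,0,0,0,0,0,0.05]

```text
time: 21.27
position: [0.6636, -0.0273, 0.2354]
tool_rot: [2.217, 2.219, 0.01]
ft_force: [-0.5, 2.7, 5.3]
grip_width: 0.128
grip_force: 20.0
```

```bash
python3 -c "
from h import *
hatch(); tilt('s65')"
```

```text
t 21.27 grasp [ 0.6635 -0.0273  0.2541] theta by grasp 63.7 r 0.1464 F [-0.5  2.7  5.3] w 0.128 20.0 M [ 0.4   0.17 -0.03]
amber 452 [ 0.575 -0.036  0.243] normal [ 0.42   0.001 -0.908] S [1.049 0.131 0.022]
amber 385 [ 0.658 -0.056  0.157] normal [0.894 0.004 0.449] S [1.103 0.241 0.018]
```

step_arm:
  targets:
    - [0.15,0,0.02,0,0,0,0.05]
    - [0.05,0,0,0,0,0,0.05]
    - [0,0,0,0,0,0,0.05]
    - [-0.2,0,0,0,0,0,0.05]
    - [-0.4,0,-0.06,0,0,0,0.05]

```text
time: 21.73
position: [0.6601, -0.0273, 0.2349]
tool_rot: [2.217, 2.219, 0.01]
ft_force: [0.8, 2.4, 5.0]
grip_width: 0.128
grip_force: 20.0
```

step_arm:
  targets:
    - [-0.5,0,-0.09,0,0,0,0.05]
    - [-0.5,0,-0.11,0,0,0,0.05]
    - [-0.5,0,-0.13,0,0,0,0.05]
    - [-0.5,0,-0.14,0,0,0,0.05]
    - [-0.48,0,-0.16,0,0,0,0.05]

```text
time: 22.15
position: [0.6338, -0.0275, 0.228]
tool_rot: [2.218, 2.22, 0.008]
ft_force: [0.1, 3.0, 1.9]
grip_width: 0.129
grip_force: 20.0
```

step_arm:
  targets:
    - [-0.48,0,-0.17,0,0,0,0.05]
    - [-0.47,0,-0.18,0,0,0,0.05]
    - [-0.4,0,-0.16,0,0,0,0.05]
    - [-0.25,0,-0.11,0,0,0,0.05]
    - [-0.12,0,-0.05,0,0,0,0.05]

```text
time: 22.57
position: [0.6168, -0.0275, 0.2213]
tool_rot: [2.218, 2.22, 0.008]
ft_force: [0.3, 2.3, -0.7]
grip_width: 0.127
grip_force: 20.0
```

step_arm:
  targets:
    - [0,0,0,0,0,0,0.05]
    - [0,0,0,0,0,0,0.05]
    - [0,0,0,0,0,0,0.05]
    - [0,0,0,0,0,0,0.05]
    - [0,0,0,0,0,0,0.05]

```text
time: 22.98
position: [0.6177, -0.0275, 0.2218]
tool_rot: [2.218, 2.219, 0.009]
ft_force: [-0.7, 2.6, -0.5]
grip_width: 0.131
grip_force: 20.0
```

```bash
python3 -c "
from h import *
hatch(); tilt('s45')"
```

```text
t 22.98 grasp [ 0.6175 -0.0275  0.2405] theta by grasp 44.900000000000006 r 0.1467 F [-0.7  2.6 -0.5] w 0.131 20.0 M [0.5  0.01 0.02]
amber 605 [ 0.538 -0.036  0.201] normal [ 0.711 -0.002 -0.704] S [1.223 0.161 0.028]
```

```bash
python3 -c "
from h import *
ctrl.close_job(); hatch()"
```

```text
the job is handed in; nothing more can be done
the job is handed in; nothing more can be done
```

The dibber and scoop lie in the tray beside the spoon, and the hatch went up to about 65° and is now held steady at about 45°; the job is handed in, though I viewed 11 pictures against the limit of 10.

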